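# Vent the twin paint tank, then take off its orange cap and hold it

### The job

On the blue twin paint tank, first slide the loose white vent sleeve fully down onto the upright brass spigot and let go of it, while the orange cap is still screwed on. Then unscrew the orange cap - nobody noted whether its thread is left- or right-handed, so try both ways - lift it straight off and finish while still holding it upright and still in the gripper, about 10 cm above the tank top. Leave the grey cap on and do not disturb the other things on the bench.

Things in the scene. Friction and masses are not known exactly. Their poses are not given: they have to be found in the camera images.
- tank: fixed twin paint tank, heading varies. Origin: centre of its underside, on the bench; z up. Steel foot plate 270 x 270 mm, 30 high; on it a blue block 260 mm wide in y, from x = -30 to +125 mm, its flat top (the deck) 80 mm above the bench. Two steel necks rise 34 mm from the deck at x = +45, y = -75 and +75 mm, under the caps. Dial gauges on the block's -x face, below the deck
- spigot_foot (a point): foot of the upright brass vent spigot on the tank's foot plate, 30 mm above the bench, at x = -95, y = 0 mm of the tank; axes as the tank. The spigot is 19 mm in diameter and 42 mm tall, its top 8 mm tapering to 12 mm
- vent_sleeve: loose white rigid tube, standing upright on the bench: 32 mm outside, 22.4 mm bore, 85 mm long, open at both ends, 40 to 80 g. Origin: centre of its lower end; z along the tube. Home when its lower end rests on the foot plate around the spigot
- cap_orange: orange ribbed screw cap to take off, on either of the two necks: 44 mm across, 44 tall, 70 to 140 g, hollow from below. Origin: centre of its underside, which rests on the deck (80 mm above the bench); z up, x along the black stripe on its top (at the start along the tank's x within 3 degrees). It has about 1.5 mm of sideways play
- orange_top (a point): centre of the orange cap's top, 44 mm above its underside. Its quick thread is of unseen hand, drawn anew each time: the tightening way it stops dead within 15 degrees; the loosening way it turns easily, does not rise, is free after 60 degrees (may go on to 100) and then lifts straight off. Not free, it lifts only about 2 mm
- cap_grey: grey cap of the same shape on the other neck, also of unknown hand; leave it on. Same origin and axes
- can_red: red spray can, 66 mm across, 193 tall, white lid; loose, stands apart on the bench, to be left alone. Origin at its underside
- can_green: green spray can, same size; loose, stands apart on the bench, to be left alone. Origin at its underside
- can_yellow: yellow spray can, same size; loose, stands apart on the bench, to be left alone. Origin at its underside
- tape_roll: tan roll of tape lying flat, 100 mm across, 24 high; loose, stands apart on the bench, to be left alone. Origin at its underside
- white_house: flat white house-shaped cut-out, about 80 x 60 x 18 mm; loose, stands apart on the bench, to be left alone. Origin at its underside
- carton: small cardboard carton, 130 x 100 x 60 mm; loose, stands apart on the bench, to be left alone. Origin at its underside
- brush: paint brush lying flat; loose, stands apart on the bench, to be left alone. Origin at its underside
Things that resemble listed ones, but are neither listed nor needed, are in the scene too. There is more than one size of the vent_sleeve; the one meant has the size given above. There is more than one size of the cap_orange; the job needs the smaller.

How it is judged:
By the outcome, as a careful person would: the job done as asked, in the order asked, and still so for the second after the job is handed in, while the arm keeps its last pose, push and grip.
It also fails if it takes over 69 s, if anything falls off the work surface, if the arm or the gripper's body presses on something with over 40 N, if the wrist force passes 120 N, or if a joint passes its speed limit or range.

### The arm

A 6-joint arm with a two-finger parallel gripper is mounted at the origin on the work surface. World frame = base frame: x ahead of the robot, y to its left, z up, the work surface at z = 0. Lengths are in mm, angles in rad, forces in N, time in s.
With the tool pointing down it reaches from about 375 to 900 mm from the base axis. Payload 3.1 kg.
Tool frame: the origin (TCP) lies on the centre line of the jaws, within the pads' length; the fingertips stand tips_ahead ahead of it and the grasp point (between the pads) is the TCP (tips_ahead is the distance from the TCP to the fingertips, in mm); z points along the fingers, y is the direction in which the jaws open and shut (so a half turn about z gives the same grasp; the last joint's range is limited). The gripper opens to 85 mm and grips with 20 to 120 N. Pads are 22 mm wide; open, the fingers measure 114 mm over their backs; the gripper's body (76 mm by 85 mm) begins 54 mm behind the grasp point. The pads swing forward as they close: fully open they stand 13 mm farther back than shut.
Start: joints at [1.073, 0.527, 1.433, -0, 1.181, -0.178], TCP at [195.851, 593.498, 250.31] pointing down, gripper open.
Joint ranges: [-3.08, 3.08], [-0.75, 2.2], [0.22, 2.44], [-1.43, 4.57], [0, 2.65], [-2.85, 2.85]. Speed limits (rad/s): [2.79, 2.79, 3.14, 3.14, 3.14, 3.14].

### API

Orientations are given as [roll, pitch, yaw] about the fixed x, y, z axes, in that order (R = Rz(yaw) Ry(pitch) Rx(roll)).
In Python, from station import observe, get_image, camera_model, finish_job, search_frame, tips_ahead gives the robot as it stands. The module is installed in compiled form; this text tells all that it offers.
- The arm moves only by the tool carry_out, never from a script. Its arguments are lists of equal length, an entry for each row: "slide": the shift along the tool's x, y, z in m, a list of three; "turn": the turn, a rotation vector about the tool's x, y, z in rad, a list of three; "hand": the opening, from 0 (shut) to 1 (fully open). A call has exactly 5 rows; each row shifts and turns the commanded pose from where the row before left it, along the tool's axes as they then stand; what a row does not reach is not made up. A row lasts 1/8 s, in which the tool goes at most 62.5 mm and 10.7 degrees, less where a joint would pass 70% of its speed; a pose out of reach is approached as far as the arm can. A call with a gripper value outside its range is refused whole. The fingers move at their own pace and stop on an object; "squeeze" is the grip in N (left out, the last holds). Time passes only in rows, so rows that do not move let the fingers close, or fill a call up. It gives the time, the measured TCP pose, the force and the opening at its end, in the units of the state.
- observe(): the state, without advancing time (a new reading comes with each control period).
- get_image(name): name is "side" or "top" or "wrist"; returns the picture (420x560x3 uint8, blue, green, red); there is no depth.
- camera_model(name): a dict with "fx", "fy", "cx", "cy" (pixels), "k1" (the pictures are not rectified: a ray, as slopes to the right and down, at radius r is drawn at 1 + k1 r^2 times it, then the intrinsics apply), "rvec" (rotation vector, rad) and "tvec" (3), from world to camera coordinates, as OpenCV has them. Camera axes: x right, y down, z forward; pixel columns grow to the right and rows downward; lengths in mm; the calibration is good to about 2 mm. A picture is of the moment at which its call begins: read the wrist's pose just before it. camera_model takes no time and is no camera call; for the wrist camera it gives the pose at the moment of the call.
- finish_job(): hands the job in, once; it reports no verdict.
Trained networks look in the newest picture that a camera, given by its name, has taken for a name from the list of things; names that differ only in an ending like _2 or _b are one class to them, and where a whole thing is asked for, a point or a joint stands for the part that bears it (a point fixed in the world has none). Each returns a list of dicts, best first, with "score" (0 to 1); they miss things now and then, are a little off and sometimes report something else, mostly with a low value. They report only what shows in the picture. A call takes as long as a camera call. They do not tell look-alikes from the thing itself.
- search_frame(target, camera): "point" ([x, y, z] in mm, in world coordinates, good to about 4 mm: the middle of the surface that is visible of it).
The state is a dict: "clock": time; "joint_positions": joint angles; "qvel": joint speeds; "joint_efforts": joint torques, N m; "eef_pos": TCP position; "tcp_rot": TCP orientation; "ft_force": force on the tool from outside, world axes, zero at the start; "wrist_torque": the same for the moment, N m; "width": opening from 0.0 (shut) to 1.0 (fully open).
Only numpy, scipy, OpenCV 4.12 (cv2) and the standard library are available. Lean on these libraries where they do the work, as an engineer would, in place of code of your own. Each camera call takes 0.05 s, during which the arm holds its last target. There are 200 camera calls.

## Working session

There is one attempt and no reset: what is moved stays moved. The work goes in short steps, Python scripts to look and compute and a tool call to move; the robot and the scene stay as the last step left them, time stands still between calls to the robot, and variables do not carry over. Pictures are saved under pics/ and viewed, about 8 in all and at most 12, crops included, and the job is handed in when it is done.

Besides the shell and the picture viewer there is one more tool, called after "Call:" by a JSON object that holds its "op" and its "data", one argument or row to a line. carry_out: Moves the arm, as the interface text tells. Its arguments: {"type":"object","properties":{"slide":{"type":"array","items":{"type":"array","items":{"type":"number"}}},"turn":{"type":"array","items":{"type":"array","items":{"type":"number"}}},"hand":{"type":"array","items":{"type":"number"}},"squeeze":{"type":"number"}},"required":["slide","turn","hand"]}

```bash
mkdir -p pics; cat > h.py <<'E'
import numpy as np, cv2
from station import *
from scipy.spatial.transform import Rotation as R
def cam(n):
    c=camera_model(n); return c,R.from_rotvec(np.ravel(c['rvec'])).as_matrix(),np.ravel(c['tvec'])
def proj(n,P,m=None):
    c,Rm,t=m or cam(n); p=np.atleast_2d(P)@Rm.T+t; s=p[:,:2]/p[:,2:]; s=s*(1+c['k1']*(s**2).sum(1,keepdims=True))
    return s*[c['fx'],c['fy']]+[c['cx'],c['cy']]
def back(n,uv,z,m=None):
    c,Rm,t=m or cam(n); d=(np.array(uv,float)-[c['cx'],c['cy']])/[c['fx'],c['fy']]; s=d.copy()
    for _ in range(20): s=d/(1+c['k1']*(s**2).sum())
    r=Rm.T@np.array([*s,1]); o=-Rm.T@t; return o+r*(z-o[2])/r[2]
E
python3 - <<'E'
from h import *
print(observe()); 
try: print(tips_ahead())
except Exception as e: print(tips_ahead,e)
a=get_image('side');b=get_image('top')
cv2.imwrite('pics/side.png',cv2.resize(a,(800,600),interpolation=cv2.INTER_CUBIC));cv2.imwrite('pics/top.png',cv2.resize(b,(800,600),interpolation=cv2.INTER_CUBIC))
for n in ['tank','spigot_foot','vent_sleeve','cap_orange','orange_top','cap_grey']:
  for c in ['side','top']:
    for d in search_frame(n,c)[:4]: print(n,c,round(d['score'],2),np.round(d['point']),np.round(proj(c,d['point'])*800/560))
for c in ['side','top','wrist']: m=cam(c); print(c,-m[1].T@m[2], m[0]['fx'])
E
```

```text
{'clock': 0.0, 'joint_positions': array([ 1.07351059e+00,  5.28479974e-01,  1.43390852e+00,  5.35786588e-06,
        1.18137422e+00, -1.78528189e-01]), 'qvel': array([ 5.47199020e-04,  2.60095209e-03,  1.95656300e-03,  2.75604379e-04,
        9.21854527e-04, -5.39460238e-05]), 'joint_efforts': array([ 4.76969799e-04, -4.42352128e+01, -1.78023148e+01, -2.55576397e-04,
        8.37989501e-03,  3.13217484e-06]), 'eef_pos': array([195.52860382, 592.92013312, 249.32310034]), 'tcp_rot': array([-3.13945796e+00, -3.90235729e-04,  2.82283265e+00]), 'ft_force': array([-0.00546367, -0.20720285,  0.32919752]), 'wrist_torque': array([-0.03258218, -0.00234163, -0.04177679]), 'width': 0.9982077446622707}
19.0 'float' object is not callable
tank side 0.72 [550.  11.  40.] [[388. 289.]]
tank top 0.76 [570.  44.  79.] [[359. 253.]]
tank top 0.25 [294. 290.  15.] [[255. 374.]]
spigot_foot side 0.74 [549.  16.  34.] [[386. 292.]]
spigot_foot top 0.63 [569.  44.  79.] [[359. 254.]]
vent_sleeve side 0.8 [ 455. -426.   68.] [[557. 403.]]
vent_sleeve side 0.71 [ 512. -344.   50.] [[532. 373.]]
vent_sleeve s
[... 369 characters left out ...]
e top 0.48 [607. 126. 128.] [[320. 234.]]
orange_top side 0.93 [493. 251.  45.] [[283. 255.]]
orange_top side 0.79 [605. 121. 114.] [[368. 227.]]
orange_top top 0.78 [504. 264.  57.] [[263. 283.]]
orange_top top 0.57 [612. 122. 122.] [[322. 232.]]
orange_top top 0.56 [ 526. -332.   62.] [[527. 274.]]
cap_grey side 0.64 [626. -26. 113.] [[430. 248.]]
cap_grey side 0.55 [ 691. -300.  111.] [[574. 289.]]
cap_grey side 0.35 [318. 295.  19.] [[200. 290.]]
cap_grey top 0.6 [637. -16. 123.] [[386. 221.]]
side [-374.4869791  -865.47830319  803.7802687 ] 545.190008878729
top [ 427.3912313   -56.46597678 1488.35107201] 446.5195514003692
wrist [124.33545296 617.44653773 374.39254468] 321.62875278544476
```

View pics/side.png

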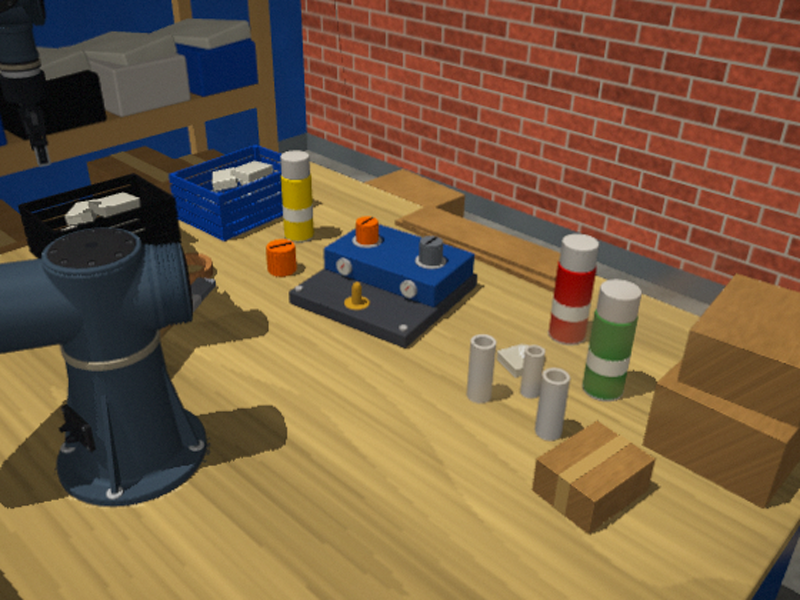

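View pics/top.png

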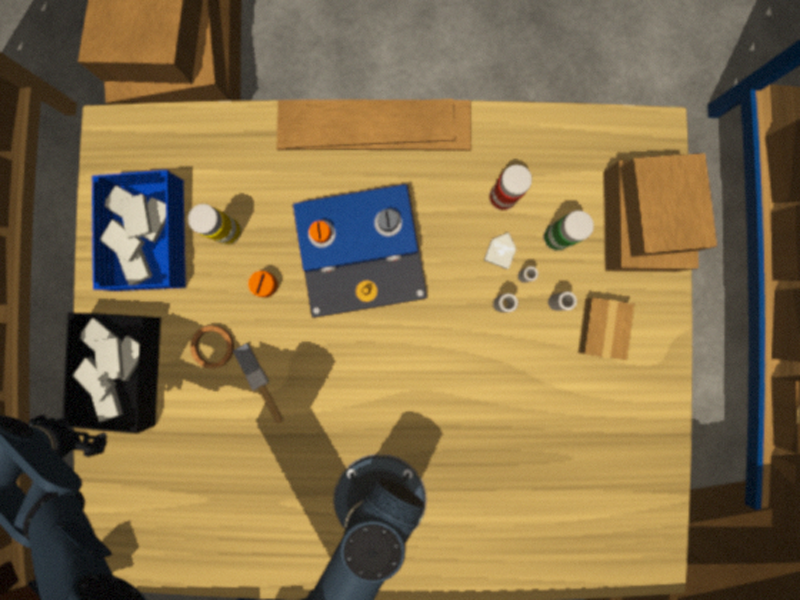

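```bash
cat >> h.py <<'E'
def ray(n,uv):
    a=back(n,uv,0);b=back(n,uv,200);return a,(b-a)/np.linalg.norm(b-a)
def tri(pairs):
    A=np.zeros((3,3));B=np.zeros(3)
    for n,uv in pairs:
        o,d=ray(n,uv);M=np.eye(3)-np.outer(d,d);A+=M;B+=M@o
    return np.linalg.solve(A,B)
E
python3 - <<'E'
from h import *
k=.7
for n,s,t in [('A',(483,341),(508,300)),('B',(534,352),(530,270)),('C',(555,376),(567,297)),('orange',(368,224),(320,232)),('orange_b',(281,247),(263,280)),('grey',(431,243),(388,219))]:
    print(n,np.round(tri([('side',np.array(s)*k),('top',np.array(t)*k)])))
for n,b in [('A',(479,398)),('B',(530,393)),('C',(549,434))]: print(n,'near bottom edge',back('side',np.array(b)*k,0))
print('spig foot',back('side',np.array((357,301))*k,34))
a=get_image('side');b=get_image('top')
c1=cv2.resize(a[225:320,320:410],(380,400),interpolation=cv2.INTER_CUBIC);c2=cv2.resize(b[175:225,340:415],(400,400),interpolation=cv2.INTER_CUBIC)
cv2.imwrite('pics/crop.png',np.hstack([c1,c2]))
E
```

```text
A [ 466. -280.  104.]
B [ 533. -334.   75.]
C [ 472. -411.  101.]
orange [612. 127. 116.]
orange_b [508. 268.  51.]
grey [640. -19. 117.]
A near bottom edge [ 454.17101297 -286.51565176    0.        ]
B near bottom edge [ 523.18185901 -338.32177744    0.        ]
C near bottom edge [ 460.57201084 -416.66981845    0.        ]
spig foot [485.91086335  29.75778896  34.        ]
```

View pics/crop.png

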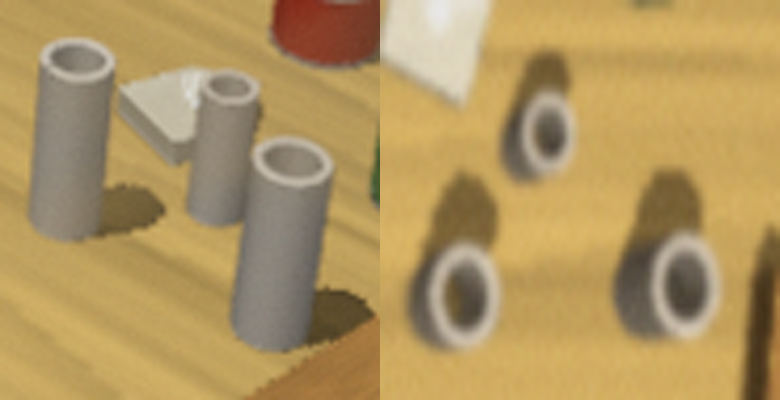

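```bash
cat >> h.py <<'E'
def to(P,yaw):
    s=observe(); p=s['eef_pos'];y=s['tcp_rot'][2]; M=R.from_euler('xyz',s['tcp_rot']).as_matrix()
    d=M.T@(np.array(P)-p); dy=-((yaw-y+np.pi)%(2*np.pi)-np.pi)
    print('slide',np.round(d/1000,4),'rows',np.ceil(np.linalg.norm(d)/62.5),'turn z',round(dy,3),'rows',np.ceil(abs(dy)/.187),'z axis',np.round(M[:,2],4),'clock',s['clock'])
E
python3 - <<'E'
from h import *
for n in ['can_green','can_red','white_house']:
  for c in ['side','top']:
    for d in search_frame(n,c)[:1]: print(n,c,round(d['score'],2),np.round(d['point']))
to([480,250,250],1.78); to([460,-330,250],1.78)
M=R.from_euler('xyz',observe()['tcp_rot']).as_matrix(); m=cam('wrist'); print('cam axis in tool',M.T@m[1][2], M.T@(-m[1].T@m[2]-observe()['eef_pos']))
E
```

```text
can_green side 0.6 [ 597. -429.  113.]
can_green top 0.69 [ 614. -400.  189.]
can_red side 0.75 [ 691. -301.  113.]
can_red top 0.8 [ 700. -278.  191.]
white_house side 0.69 [ 561. -272.   21.]
white_house top 0.87 [ 587. -280.   16.]
slide [-3.775e-01 -2.371e-01  3.000e-04] rows 8.0 turn z 1.043 rows 6.0 z axis [ 0.  0. -1.] clock 1.1
slide [-5.403e-01 -7.942e-01  3.000e-04] rows 16.0 turn z 1.043 rows 6.0 z axis [ 0.  0. -1.] clock 1.1
cam axis in tool [-2.98497679e-01 -5.23751782e-04  9.54410217e-01] [  75.41429653    0.31594666 -124.0603689 ]
```

Call:
{"op": "carry_out", "data": {
  "slide": [
    [-0.047,-0.0296,0],
    [-0.047,-0.0296,0],
    [-0.047,-0.0296,0],
    [-0.047,-0.0296,0],
    [-0.047,-0.0296,0]
  ],
  "turn": [
    [0,0,0],
    [0,0,0],
    [0,0,0],
    [0,0,0],
    [0,0,0]
  ],
  "hand": [0.7,0.7,0.7,0.7,0.7]
}}

```text
clock: 1.72
eef_pos: [373.7, 378.0, 250.6]
tcp_rot: [3.141, 0.001, 2.823]
ft_force: [0.2, 0.4, 0.9]
width: 0.695
```

Call:
{"op": "carry_out", "data": {
  "slide": [
    [-0.047,-0.0296,0],
    [-0.047,-0.0296,0],
    [-0.047,-0.0296,0],
    [-0.016,-0.0557,0],
    [-0.016,-0.0557,0]
  ],
  "turn": [
    [0,0,0],
    [0,0,0],
    [0,0,0],
    [0,0,0],
    [0,0,0]
  ],
  "hand": [0.7,0.7,0.7,0.7,0.7]
}}

```text
clock: 2.35
eef_pos: [474.6, 133.2, 250.3]
tcp_rot: [3.141, 0.001, 2.823]
ft_force: [1.4, -0.3, 0.1]
width: 0.701
```

Call:
{"op": "carry_out", "data": {
  "slide": [
    [-0.016,-0.0557,0],
    [-0.016,-0.0557,0],
    [-0.016,-0.0557,0],
    [-0.016,-0.0557,0],
    [-0.016,-0.0557,0]
  ],
  "turn": [
    [0,0,0],
    [0,0,0],
    [0,0,0],
    [0,0,0],
    [0,0,0]
  ],
  "hand": [0.7,0.7,0.7,0.7,0.7]
}}

```text
clock: 2.98
eef_pos: [462.7, -156.6, 250.6]
tcp_rot: [-3.142, 0.001, 2.822]
ft_force: [0.2, -0.3, -0.8]
width: 0.702
```

Call:
{"op": "carry_out", "data": {
  "slide": [
    [-0.016,-0.0557,0],
    [-0.016,-0.0557,0],
    [-0.016,-0.0557,0],
    [0,0,0],
    [0,0,0]
  ],
  "turn": [
    [0,0,0],
    [0,0,0],
    [0,0,0],
    [0,0,0.174],
    [0,0,0.174]
  ],
  "hand": [0.7,0.7,0.7,0.7,0.7]
}}

```text
clock: 3.6
eef_pos: [455.7, -329.5, 250.1]
tcp_rot: [3.141, -0.0, 2.467]
ft_force: [-0.1, -0.3, 0.2]
width: 0.698
```

Call:
{"op": "carry_out", "data": {
  "slide": [
    [0,0,0],
    [0,0,0],
    [0,0,0],
    [0,0,0],
    [0,0,0]
  ],
  "turn": [
    [0,0,0.174],
    [0,0,0.174],
    [0,0,0.174],
    [0,0,0.173],
    [0,0,0]
  ],
  "hand": [0.7,0.7,0.7,0.7,0.7]
}}

```text
clock: 4.22
eef_pos: [456.1, -328.3, 250.4]
tcp_rot: [3.142, 0.0, 1.782]
ft_force: [-0.1, 0.2, 0.5]
width: 0.699
```

```bash
python3 - <<'E'
from h import *
s=observe(); print(s['eef_pos'],s['tcp_rot'],s['joint_positions'],s['width'])
w=get_image('wrist')
for d in search_frame('vent_sleeve','wrist')[:4]: print(round(d['score'],2),np.round(d['point']),np.round(proj('wrist',d['point'])))
cv2.imwrite('pics/w1.png',w)
# ellipse candidates: outer rim of tube
print(proj('wrist',[[534,-333,85],[534,-333,0]]))
to([534,-333,200],1.78)
E
```

```text
[ 456.07769038 -328.33736256  250.38886738] [3.14152933e+00 1.49437451e-04 1.78181580e+00] [-8.22782466e-01  4.42482647e-01  1.59281015e+00 -2.46435462e-05
  1.10613905e+00 -1.03379090e+00] 0.6992564438030732
0.92 [ 469. -284.  111.] [[301. 153.]]
0.9 [ 465. -404.   90.] [[267. 269.]]
0.66 [ 520. -333.   69.] [[336. 207.]]
[[353.28381257 214.74209607]
 [336.94966784 192.22969847]]
slide [-0.0209  0.0752  0.0504] rows 2.0 turn z 0.002 rows 1.0 z axis [ 1.e-04 -1.e-04 -1.e+00] clock 4.325
```

View pics/w1.png

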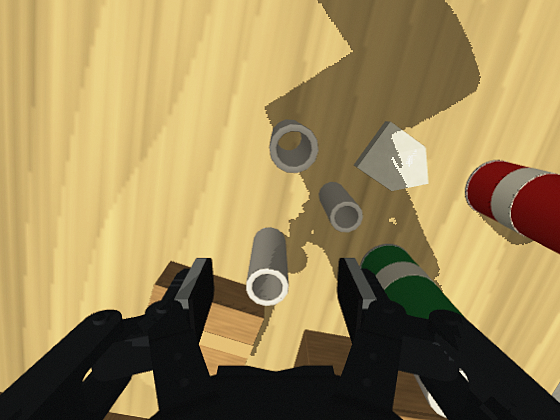

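```bash
python3 - <<'E'
from h import *
w=get_image('wrist')
for z in (75,85): print(z,back('wrist',(346.5,215.5),z))
c=w[170:245,305:375]; g=cv2.resize(c,None,fx=8,fy=8,interpolation=cv2.INTER_CUBIC)
P=back('wrist',(346.5,215.5),85)
t=np.linspace(0,2*np.pi,80)
for r,z,col in [(16,85,(0,0,255)),(11.2,85,(0,255,0)),(16,0,(255,0,0))]:
    q=(proj('wrist',np.c_[P[0]+r*np.cos(t),P[1]+r*np.sin(t),0*t+z])-[305,170]+.5)*8
    cv2.polylines(g,[np.int32(q)],True,col,1)
cv2.imwrite('pics/b.png',g)
# tank fit prep from side/top: neck midpoints
for n in ('top',): print(back(n,np.array((320,231))*.7,124),back(n,np.array((388,219))*.7,124),back(n,np.array((367,290))*.7,40))
E
```

```text
75 [ 530.87245503 -337.93278025   75.        ]
85 [ 527.87507462 -335.11415008   85.        ]
[613.52481129 126.16938294 124.        ] [640.04168033 -20.29047533 124.        ] [490.39480754  28.60970296  40.        ]
```

View pics/b.png

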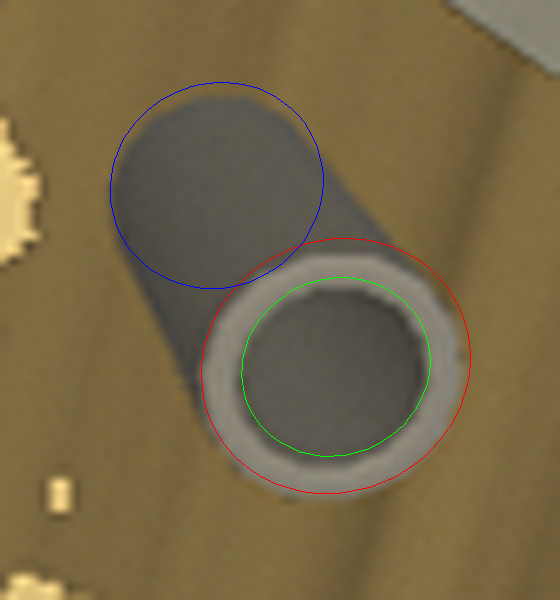

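Call:
{"op": "carry_out", "data": {
  "slide": [
    [-0.0115,0.0345,0],
    [-0.0115,0.0345,0],
    [0,0,0.05],
    [0,0,0.05],
    [0,0,0.04]
  ],
  "turn": [
    [0,0,0],
    [0,0,0],
    [0,0,0],
    [0,0,0],
    [0,0,0]
  ],
  "hand": [0.7,0.7,0.7,0.7,0.7]
}}

```text
clock: 5.0
eef_pos: [528.0, -336.0, 108.3]
tcp_rot: [-3.141, -0.001, 1.782]
ft_force: [0.6, 0.1, 0.2]
width: 0.699
```

```bash
python3 - <<'E'
from h import *
s=observe(); print(s['eef_pos'],s['tcp_rot'],s['ft_force'])
w=get_image('wrist'); cv2.imwrite('pics/w2.png',w)
for d in search_frame('vent_sleeve','wrist')[:2]: print(round(d['score'],2),np.round(d['point']),np.round(proj('wrist',d['point'])))
P=[528.5,-336,85];print(proj('wrist',P)); print(proj('wrist',s['eef_pos']))
E
```

```text
[ 528.0172358  -336.00298384  108.32718536] [-3.14082471e+00 -1.09095624e-03  1.78176662e+00] [0.61006003 0.12735286 0.2180882 ]
0.68 [ 462. -280.   99.] [[147. 134.]]
0.63 [ 464. -423.   99.] [[127. 403.]]
[[278.19892899 271.95075955]]
[[277.23283529 297.50468739]]
```

View pics/w2.png

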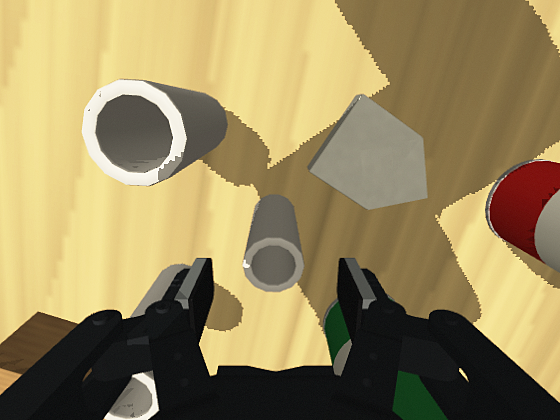

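```bash
python3 - <<'E'
from h import *
s=observe(); M=R.from_euler('xyz',s['tcp_rot']).as_matrix(); c,Rm,t=cam('wrist')
Rct=Rm@M; o=M.T@(-Rm.T@t-s['eef_pos'])
M1=R.from_euler('xyz',[3.14152933,1.4943e-4,1.7818158]).as_matrix(); p1=np.array([456.0777,-328.3374,250.3889])
R1=Rct@M1.T; t1=-R1@(p1+M1@o); m=[(c,R1,t1),(c,Rm,t)]
def rr(mm,uv): a=back('',uv,0,mm);b=back('',uv,150,mm); return a,(b-a)/np.linalg.norm(b-a)
for n,u1,u2,w in [('A',(294,148),(135,132),(48,103)),('B',(346,216.5),(273.5,264.5),(31.6,59))]:
    A=np.zeros((3,3));B=np.zeros(3)
    for mm,u in zip(m,(u1,u2)):
        a,d=rr(mm,u);Q=np.eye(3)-np.outer(d,d);A+=Q;B+=Q@a
    X=np.linalg.solve(A,B); print(n,X,[w[i]/(np.linalg.norm(proj('',X+[1,0,0],m[i])-proj('',X,m[i]))) for i in (0,1)],[proj('',X,mm) for mm in m])
E
```

```text
A [ 462.43497302 -279.61621703  110.88199143] [np.float64(39.039029807525175), np.float64(37.37606594533873)] [array([[294.22681841, 146.20676137]]), array([[134.83168064, 135.99655873]])]
B [ 526.99978483 -335.52179323   82.19250747] [np.float64(30.88363834134562), np.float64(30.245885066683886)] [array([[344.8644299 , 214.71467508]]), array([[275.51308825, 267.9335725 ]])]
```

Call:
{"op": "carry_out", "data": {
  "slide": [
    [0.003,-0.0015,0.015],
    [0,0,0.029],
    [0,0,0],
    [0,0,0],
    [0,0,0]
  ],
  "turn": [
    [0,0,0],
    [0,0,0],
    [0,0,0],
    [0,0,0],
    [0,0,0]
  ],
  "hand": [0.7,0.7,0.3,0.2,0.2],
  "squeeze": 40
}}

```text
clock: 5.72
eef_pos: [527.1, -334.6, 68.0]
tcp_rot: [3.14, 0.003, 1.78]
ft_force: [-0.6, -0.3, 0.0]
width: 0.374
```

Call:
{"op": "carry_out", "data": {
  "slide": [
    [0,0,0],
    [0,0,0],
    [0,0,0],
    [0,0,-0.03],
    [0,0,-0.03]
  ],
  "turn": [
    [0,0,0],
    [0,0,0],
    [0,0,0],
    [0,0,0],
    [0,0,0]
  ],
  "hand": [0.2,0.2,0.2,0.2,0.2]
}}

```text
clock: 6.35
eef_pos: [525.8, -333.4, 126.3]
tcp_rot: [-3.14, -0.002, 1.78]
ft_force: [-0.4, -0.1, 0.7]
width: 0.373
```

Call:
{"op": "carry_out", "data": {
  "slide": [
    [0,0,-0.06],
    [0.03,0,-0.015],
    [0.056,0.008,0],
    [0.056,0.008,0],
    [0.056,0.008,0]
  ],
  "turn": [
    [0,0,0],
    [0,0,0],
    [0,0,0],
    [0,0,0],
    [0,0,0]
  ],
  "hand": [0.2,0.2,0.2,0.2,0.2]
}}

```text
clock: 6.98
eef_pos: [508.1, -133.5, 201.2]
tcp_rot: [3.142, -0.0, 1.779]
ft_force: [0.6, 0.5, 0.1]
width: 0.371
```

Call:
{"op": "carry_out", "data": {
  "slide": [
    [0.056,0.008,0],
    [0.056,0.007,0],
    [0,0,0],
    [0,0,0],
    [0,0,0]
  ],
  "turn": [
    [0,0,0],
    [0,0,0],
    [0,0,0],
    [0,0,0],
    [0,0,0]
  ],
  "hand": [0.2,0.2,0.2,0.2,0.2]
}}

```text
clock: 7.6
eef_pos: [500.6, -23.8, 201.3]
tcp_rot: [3.141, 0.0, 1.778]
ft_force: [0.2, 0.4, -1.0]
width: 0.372
```

```bash
python3 - <<'E'
from h import *
s=observe(); print(s['eef_pos'],s['tcp_rot'],s['width'],s['clock'])
w=get_image('wrist'); cv2.imwrite('pics/w3.png',w)
print(proj('wrist',[[489,28,72],[489,28,30],[613.5,126.2,124],[640,-20.3,124]]))
for n in ('orange_top','spigot_foot','cap_grey'):
  for d in search_frame(n,'wrist')[:2]: print(n,round(d['score'],2),np.round(d['point']),np.round(proj('wrist',d['point'])))
E
```

```text
[500.57166404 -23.83784583 201.29235729] [3.14115165e+00 4.85580512e-04 1.77806483e+00] 0.3717171584993543 7.6
[[273.1169073  138.72156751]
 [273.40947189 134.39053302]
 [522.11357095  22.75339195]
 [469.9501716  260.42920573]]
orange_top 0.72 [606. 120. 121.] [[502.  33.]]
cap_grey 0.78 [626. -18. 121.] [[451. 253.]]
```

View pics/w3.png

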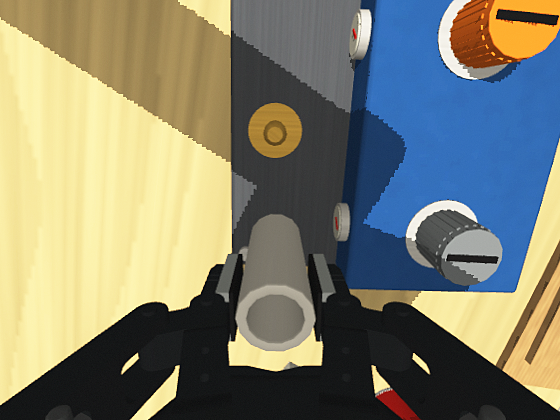

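```bash
python3 - <<'E'
from h import *
s=observe(); M=R.from_euler('xyz',s['tcp_rot']).as_matrix(); p=s['eef_pos']
w=cv2.imread('pics/w3.png')
f=lambda X:(M.T@(X-p)).round(1)
print('spig top',f(back('wrist',(275,133.5),72)),'flange',f(back('wrist',(275,130.5),32)))
for z in (218,222): print('sleeve rim',z,f(back('wrist',(275.7,318),z)))
g=cv2.resize(w[95:360,225:325],(300,795),interpolation=cv2.INTER_CUBIC)
cv2.imwrite('pics/c3.png',np.hstack([g[:200],g[595:795]]))
E
```

```text
spig top [ 57.2   0.8 129.2] flange [ 56.8   0.8 169.2]
sleeve rim 218 [ -2.6   1.3 -16.8]
sleeve rim 222 [  0.3   1.2 -20.8]
```

View pics/c3.png

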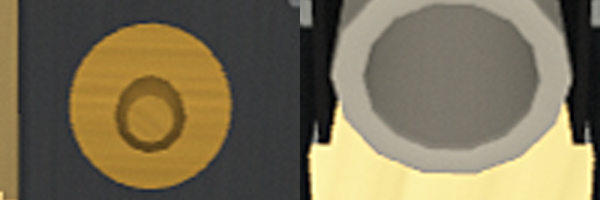

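Call:
{"op": "carry_out", "data": {
  "slide": [
    [0.0285,-0.0005,0],
    [0.029,0,0],
    [0,0,0.028],
    [0,0,0.028],
    [0,0,0]
  ],
  "turn": [
    [0,0,0],
    [0,0,0],
    [0,0,0],
    [0,0,0],
    [0,0,0]
  ],
  "hand": [0.2,0.2,0.2,0.2,0.2]
}}

```text
clock: 8.43
eef_pos: [486.3, 33.4, 143.8]
tcp_rot: [-3.137, -0.002, 1.779]
ft_force: [-1.2, -0.2, -0.6]
width: 0.372
```

```bash
python3 - <<'E'
from h import *
s=observe(); p=s['eef_pos']; print(p,s['tcp_rot'],s['ft_force'])
a=get_image('side'); b=get_image('wrist')
u=proj('side',[[489,28,72]])[0].astype(int); print(u)
x,y=u[0]-40,u[1]-45
g=cv2.resize(a[y:y+70,x:x+80],None,fx=6,fy=6,interpolation=cv2.INTER_CUBIC)
cv2.imwrite('pics/s4.png',g); print(x,y)
E
```

```text
[486.33485095  33.42470653 143.83547043] [-3.13718185e+00 -1.68825549e-03  1.77901146e+00] [-1.20328357 -0.17461147 -0.61254559]
[251 198]
211 153
```

View pics/s4.png

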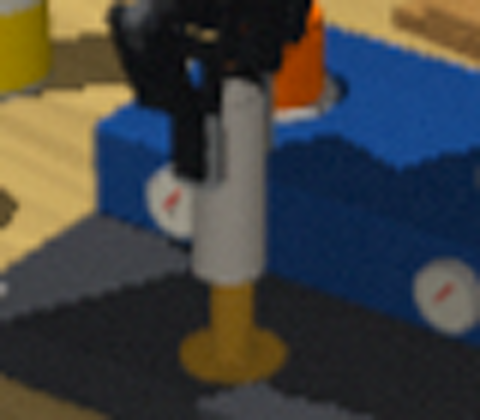

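Call:
{"op": "carry_out", "data": {
  "slide": [
    [-0.001,0.001,0.004],
    [0,0,0.004],
    [0,0,0.004],
    [0,0,0.003],
    [0,0,0]
  ],
  "turn": [
    [0,0,0],
    [0,0,0],
    [0,0,0],
    [0,0,0],
    [0,0,0]
  ],
  "hand": [0.2,0.2,0.2,0.2,0.2]
}}

```text
clock: 9.15
eef_pos: [488.6, 32.9, 130.1]
tcp_rot: [-3.141, -0.0, 1.78]
ft_force: [-0.1, -0.4, -0.0]
width: 0.375
```

Call:
{"op": "carry_out", "data": {
  "slide": [
    [0,0,0.004],
    [0,0,0.004],
    [0,0,0.004],
    [0,0,0.004],
    [0,0,0]
  ],
  "turn": [
    [0,0,0],
    [0,0,0],
    [0,0,0],
    [0,0,0],
    [0,0,0]
  ],
  "hand": [0.2,0.2,0.2,0.2,0.2]
}}

```text
clock: 9.78
eef_pos: [488.6, 32.9, 113.9]
tcp_rot: [-3.141, -0.0, 1.78]
ft_force: [-0.6, 0.6, -0.9]
width: 0.368
```

Call:
{"op": "carry_out", "data": {
  "slide": [
    [0,0,0.004],
    [0,0,0.004],
    [0,0,0.003],
    [0,0,0.002],
    [0,0,0]
  ],
  "turn": [
    [0,0,0],
    [0,0,0],
    [0,0,0],
    [0,0,0],
    [0,0,0]
  ],
  "hand": [0.2,0.2,0.2,0.2,0.2]
}}

```text
clock: 10.4
eef_pos: [488.7, 32.9, 101.2]
tcp_rot: [-3.141, -0.0, 1.78]
ft_force: [0.2, -0.3, -0.5]
width: 0.375
```

Call:
{"op": "carry_out", "data": {
  "slide": [
    [0,0,0.002],
    [0,0,0.002],
    [0,0,0.001],
    [0,0,0],
    [0,0,0]
  ],
  "turn": [
    [0,0,0],
    [0,0,0],
    [0,0,0],
    [0,0,0],
    [0,0,0]
  ],
  "hand": [0.2,0.2,0.2,0.2,0.2]
}}

```text
clock: 11.02
eef_pos: [489.0, 32.9, 97.4]
tcp_rot: [3.141, 0.0, 1.78]
ft_force: [-2.0, 0.4, 9.1]
width: 0.372
```

```bash
python3 - <<'E'
from h import *
s=observe(); p=s['eef_pos']; print(p,s['ft_force'])
a=get_image('side'); x,y=211,143
cv2.imwrite('pics/s5.png',cv2.resize(a[y:y+90,x:x+80],None,fx=6,fy=6,interpolation=cv2.INTER_CUBIC))
E
```

```text
[488.95300972  32.85325786  97.38205836] [-1.99232636  0.36040365  9.08242708]
```

View pics/s5.png

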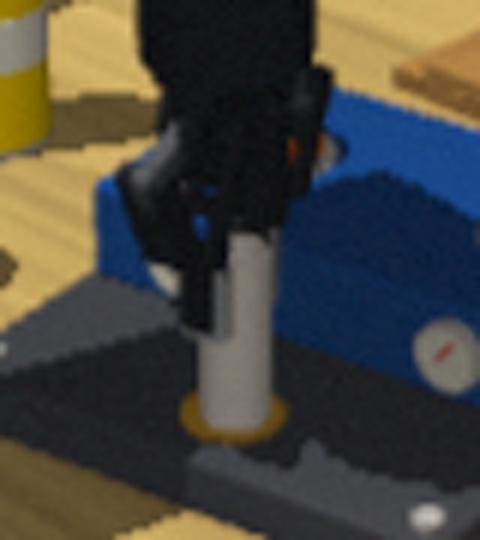

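Call:
{"op": "carry_out", "data": {
  "slide": [
    [0,0,0],
    [0,0,0],
    [0,0,0],
    [0,0,-0.03],
    [0,0,-0.05]
  ],
  "turn": [
    [0,0,0],
    [0,0,0],
    [0,0,0],
    [0,0,0],
    [0,0,0]
  ],
  "hand": [0.6,0.6,0.6,0.6,0.6]
}}

```text
clock: 11.7
eef_pos: [487.6, 32.9, 175.5]
tcp_rot: [-3.137, -0.002, 1.78]
ft_force: [1.3, 0.3, -0.2]
width: 0.601
```

Call:
{"op": "carry_out", "data": {
  "slide": [
    [0,0,-0.04],
    [0.0105,0.047,0],
    [0.021,0.047,0],
    [0.021,0.047,0],
    [0,0,0]
  ],
  "turn": [
    [0,0,0],
    [0,0,0],
    [0,0,0],
    [0,0,0],
    [0,0,0]
  ],
  "hand": [0.6,0.85,0.85,0.85,0.85]
}}

```text
clock: 12.32
eef_pos: [618.5, 115.4, 215.8]
tcp_rot: [3.139, 0.0, 1.782]
ft_force: [-0.6, -0.9, 1.2]
width: 0.845
```

```bash
python3 - <<'E'
from h import *
s=observe(); M=R.from_euler('xyz',s['tcp_rot']).as_matrix(); p=s['eef_pos']; print(p,s['tcp_rot'],s['width'],s['ft_force'])
w=get_image('wrist'); a=get_image('side')
hsv=cv2.cvtColor(w,cv2.COLOR_BGR2HSV)
m=cv2.inRange(hsv,(5,170,90),(18,255,255)); n,l,st,ce=cv2.connectedComponentsWithStats(m)
for i in range(1,n):
    if st[i,4]>100: print(st[i],ce[i])
print(proj('wrist',[613.5,126.2,124]),proj('wrist',[613.5,126.2,80]))
for d in search_frame('orange_top','wrist')[:2]: print(round(d['score'],2),d['point'],M.T@(d['point']-p))
g=cv2.resize(a[143:233,211:291],(480,540),interpolation=cv2.INTER_CUBIC)
cv2.imwrite('pics/v6.png',np.hstack([cv2.resize(w,(320,240)),g[:240,:0].reshape(240,0,3)]) if 0 else np.hstack([np.pad(cv2.resize(w[0:420],(320,240)),((0,300),(0,0),(0,0))),g]))
E
```

```text
[618.47996665 115.35588207 215.81871877] [3.13894360e+00 1.03705683e-04 1.78237438e+00] 0.8446946475807252 [-0.63360795 -0.88402417  1.20140269]
[ 143    0   77   32 1175] [190.85106383  15.17446809]
[243 159  61  43 541] [274.47319778 170.6987061 ]
[246 195  54  12 107] [272.92523364 202.21495327]
[[275.65867653 202.99184121]] [[275.73815195 187.95283392]]
0.93 [514.3, 251.1, 44.1] [154.61303956 -73.80474638 171.50777472]
0.7 [613.4, 128.8, 123.8] [14.22067514 -2.38713251 92.01124371]
```

View pics/v6.png

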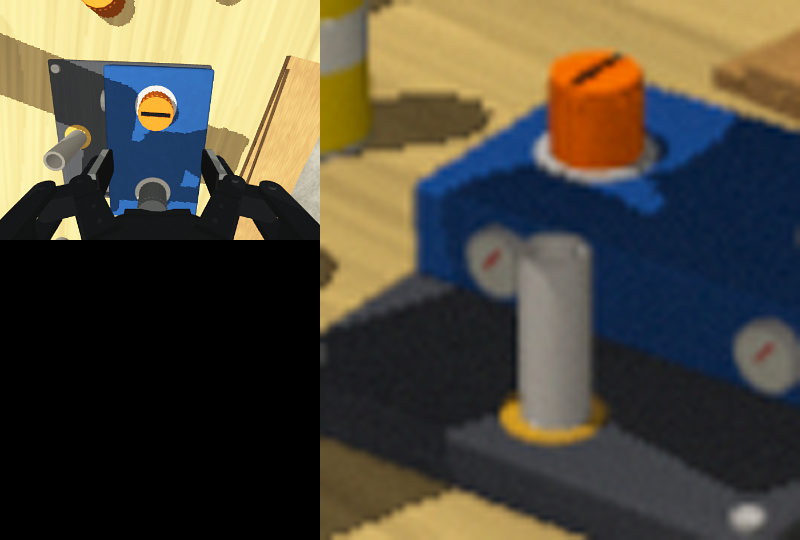

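Call:
{"op": "carry_out", "data": {
  "slide": [
    [0.0135,-0.0025,0],
    [0,0,0.05],
    [0,0,0.04],
    [0,0,0.018],
    [0,0,0]
  ],
  "turn": [
    [0,0,0],
    [0,0,0],
    [0,0,0],
    [0,0,0],
    [0,0,0]
  ],
  "hand": [0.85,0.85,0.85,0.85,0.85]
}}

```text
clock: 13.1
eef_pos: [609.6, 126.2, 107.5]
tcp_rot: [-3.139, -0.001, 1.78]
ft_force: [-0.1, -0.0, 0.9]
width: 0.853
```

Call:
{"op": "carry_out", "data": {
  "slide": [
    [0,0,0],
    [0,0,0],
    [0,0,0],
    [0,0,0],
    [0,0,0]
  ],
  "turn": [
    [0,0,0],
    [0,0,0],
    [0,0,0],
    [0,0,0],
    [0,0,0]
  ],
  "hand": [0.35,0.35,0.35,0.35,0.35],
  "squeeze": 50
}}

```text
clock: 13.72
eef_pos: [613.5, 126.4, 110.8]
tcp_rot: [3.134, 0.001, 1.78]
ft_force: [3.1, 1.6, 5.9]
width: 0.497
```

```bash
python3 - <<'E'
from h import *
s=observe(); M=R.from_euler('xyz',s['tcp_rot']).as_matrix(); print(s['eef_pos'],s['tcp_rot'],s['width']*85,'F tool',M.T@s['ft_force'],s['wrist_torque'],s['joint_positions'][5])
E
```

```text
[613.45738432 126.38276354 110.8349432 ] [3.13428770e+00 9.94257714e-04 1.77953819e+00] 42.24336946814162 F tool [ 0.90197807  3.44680601 -5.84148007] [ 0.21070166 -0.35790839 -0.02689247] -0.18418376461447764
```

Call:
{"op": "carry_out", "data": {
  "slide": [
    [0,0,0],
    [0,0,0],
    [0,0,0],
    [0,0,0],
    [0,0,0]
  ],
  "turn": [
    [0,0,-0.08],
    [0,0,-0.08],
    [0,0,-0.08],
    [0,0,-0.08],
    [0,0,-0.08]
  ],
  "hand": [0.35,0.35,0.35,0.35,0.35]
}}

```text
clock: 14.35
eef_pos: [614.7, 126.4, 110.9]
tcp_rot: [3.133, 0.005, 2.181]
ft_force: [5.5, 1.6, 4.5]
width: 0.498
```

```bash
python3 - <<'E'
from h import *
s=observe(); M=R.from_euler('xyz',s['tcp_rot']).as_matrix(); print(s['eef_pos'],s['tcp_rot'],s['width']*85,'F tool',M.T@s['ft_force'],s['wrist_torque'],s['joint_positions'][5],s['joint_efforts'][5])
E
```

```text
[614.67502098 126.41233256 110.87244154] [3.13274675 0.00503373 2.18139263] 42.37120262979248 F tool [-1.88431407  5.49212195 -4.48846298] [ 0.2883242  -0.75812585 -0.09396072] -0.5864866904181744 0.30979759991168976
```

Call:
{"op": "carry_out", "data": {
  "slide": [
    [0,0,0],
    [0,0,0],
    [0,0,0],
    [0,0,0],
    [0,0,0]
  ],
  "turn": [
    [0,0,-0.11],
    [0,0,-0.11],
    [0,0,-0.11],
    [0,0,-0.11],
    [0,0,-0.11]
  ],
  "hand": [0.35,0.35,0.35,0.35,0.35]
}}

```text
clock: 14.98
eef_pos: [616.1, 126.8, 111.0]
tcp_rot: [3.135, 0.012, 2.732]
ft_force: [7.6, 2.9, 1.1]
width: 0.498
```

Call:
{"op": "carry_out", "data": {
  "slide": [
    [0,0,0],
    [0,0,0],
    [0,0,0],
    [0,0,0],
    [0,0,0]
  ],
  "turn": [
    [0,0,-0.1],
    [0,0,-0.1],
    [0,0,-0.1],
    [0,0,-0.1],
    [0,0,0]
  ],
  "hand": [0.35,0.35,0.35,0.35,0.35]
}}

```text
clock: 15.6
eef_pos: [616.4, 128.0, 111.1]
tcp_rot: [3.138, 0.014, 3.129]
ft_force: [7.9, 6.4, 2.8]
width: 0.5
```

```bash
python3 - <<'E'
from h import *
s=observe(); M=R.from_euler('xyz',s['tcp_rot']).as_matrix(); print(s['eef_pos'],s['tcp_rot'],s['width']*85,'F tool',M.T@s['ft_force'],s['wrist_torque'],s['joint_positions'][5],s['joint_efforts'][5])
E
```

```text
[616.39271183 128.0403274  111.1129095 ] [3.13786792 0.01446158 3.1292104 ] 42.47099053693119 F tool [-7.81364954  6.49965681 -2.6490605 ] [ 1.01561012 -1.26659069  0.06688244] -1.5348708699912594 -0.08330445969477296
```

Call:
{"op": "carry_out", "data": {
  "slide": [
    [-0.0015,0.001,0],
    [-0.0015,0.001,0],
    [0,0,-0.002],
    [0,0,-0.002],
    [0,0,-0.002]
  ],
  "turn": [
    [0,0,-0.1],
    [0,0,-0.1],
    [0,0,0],
    [0,0,0],
    [0,0,0]
  ],
  "hand": [0.35,0.35,0.35,0.35,0.35]
}}

```text
clock: 16.23
eef_pos: [616.0, 129.0, 114.5]
tcp_rot: [3.141, 0.006, -2.955]
ft_force: [6.5, 3.5, -4.3]
width: 0.504
```

Call:
{"op": "carry_out", "data": {
  "slide": [
    [0,0,-0.003],
    [0,0,-0.003],
    [0,0,-0.003],
    [0,0,-0.003],
    [0,0,0]
  ],
  "turn": [
    [0,0,0],
    [0,0,0],
    [0,0,0],
    [0,0,0],
    [0,0,0]
  ],
  "hand": [0.35,0.35,0.35,0.35,0.35]
}}

```text
clock: 16.85
eef_pos: [615.8, 129.0, 126.8]
tcp_rot: [3.141, 0.006, -2.955]
ft_force: [5.7, 1.8, -2.2]
width: 0.498
```

```bash
python3 - <<'E'
from h import *
s=observe(); M=R.from_euler('xyz',s['tcp_rot']).as_matrix(); print(s['eef_pos'],s['tcp_rot'],s['width']*85,'F tool',M.T@s['ft_force'],s['wrist_torque'],s['joint_positions'][5],s['joint_efforts'][5])
E
```

```text
[615.84343151 128.96389274 126.80356702] [ 3.14120841  0.00599571 -2.95493643] 42.36920458784398 F tool [-5.93761719  0.74269697  2.23628847] [ 0.48371805 -0.98502371 -0.06707417] -1.729955878586252 -0.0049741147086024284
```

Call:
{"op": "carry_out", "data": {
  "slide": [
    [-0.001,0,-0.005],
    [0,0,-0.005],
    [0,0,-0.006],
    [0,0,-0.006],
    [0,0,-0.006]
  ],
  "turn": [
    [0,0,0],
    [0,0,0],
    [0,0,0],
    [0,0,0],
    [0,0,0]
  ],
  "hand": [0.35,0.35,0.35,0.35,0.35]
}}

```text
clock: 17.48
eef_pos: [614.1, 128.3, 154.8]
tcp_rot: [-3.142, -0.001, -2.953]
ft_force: [0.3, 0.1, -1.2]
width: 0.496
```

Call:
{"op": "carry_out", "data": {
  "slide": [
    [0,0,-0.015],
    [0,0,-0.015],
    [0,0,-0.015],
    [0,0,-0.012],
    [0,0,0]
  ],
  "turn": [
    [0,0,0],
    [0,0,0],
    [0,0,0],
    [0,0,0],
    [0,0,0]
  ],
  "hand": [0.35,0.35,0.35,0.35,0.35]
}}

```text
clock: 18.1
eef_pos: [615.3, 128.5, 212.9]
tcp_rot: [-3.141, 0.003, -2.953]
ft_force: [-0.1, -0.2, -1.5]
width: 0.495
```

Call:
{"op": "carry_out", "data": {
  "slide": [
    [0,0,0],
    [0,0,0],
    [0,0,0],
    [0,0,0],
    [0,0,0]
  ],
  "turn": [
    [0,0,0],
    [0,0,0],
    [0,0,0],
    [0,0,0],
    [0,0,0]
  ],
  "hand": [0.35,0.35,0.35,0.35,0.35]
}}

```text
clock: 18.73
eef_pos: [614.5, 128.4, 211.2]
tcp_rot: [3.142, -0.0, -2.953]
ft_force: [0.3, 0.4, -0.9]
width: 0.499
```

```bash
python3 - <<'E'
from h import *
s=observe(); print(s['eef_pos'],s['tcp_rot'],s['width']*85,s['ft_force'],s['wrist_torque'],s['qvel'])
a=get_image('side'); g=cv2.resize(a[90:250,190:390],(800,600),interpolation=cv2.INTER_CUBIC); cv2.imwrite('pics/f.png',g)
E
```

```text
[614.47877889 128.44563479 211.17269962] [ 3.14157182e+00 -2.66409055e-04 -2.95339597e+00] 42.3951991854756 [ 0.2867152   0.44915362 -0.85347259] [ 0.01889689 -0.02172931 -0.00584355] [ 0.00058227 -0.0033763  -0.00134532 -0.00111261 -0.00197022  0.00039822]
```

View pics/f.png

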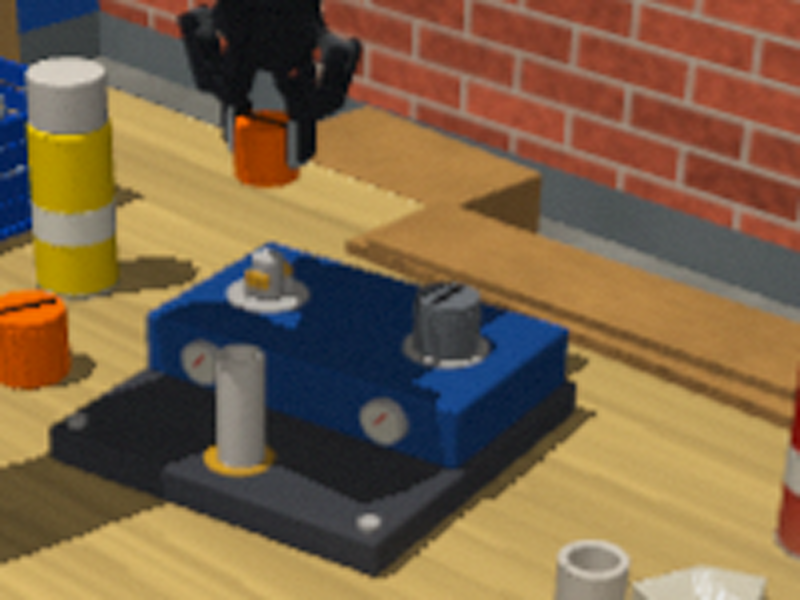

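The last picture shows the orange cap held level in the gripper, clear of the bare neck. The sleeve is on the spigot, and the grey cap is still on.

```bash
python3 -c "
from station import *
print(finish_job())"
```

```text
the job is handed in; nothing more can be done
None
```

The job is handed in: the sleeve is on the spigot and released, and the orange cap is off and held upright in the gripper about 10 cm above the tank top. It took about 19 s of the 69 s allowed.

- **Sleeve:** I picked the smallest of the three white tubes. The gripper measured 31.7 mm across it, against 32 mm given. It slid down freely until it met the foot plate with 9 N, and I let go while the orange cap was still on. The last picture shows it standing upright with its lower end at the brass flange.
- **Orange cap:** I tried counter-clockwise (seen from above) first. It turned easily for about 88° and lifted straight off, so its thread is right-handed and I never tried the other way. By calculation its underside is about 100 mm above the deck. At the end the arm was still and the forces were under 1 N.
- **Other things:** The grey cap is on. In the last picture the yellow can, the larger orange cap and one spare tube stand upright. The green can, tape roll, carton and brush were out of view and not checked again, but no unexpected contact force showed up during the moves.

Two checks disagreed. The wrist camera put things about 4 mm off from the top camera, so I aimed between the two. The gripper read 42.4 mm across the orange cap instead of 44; I took this to be its ribs. Side forces while turning the cap reached about 10 N.

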